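# Lay out the sampling kit in order of use

## Task

Lay the three sampling instruments in the kit tray in their order of use, one to each lane: the blue marker in the lane beside the green clip, the forceps in the middle lane and the orange-handled spatula in the lane beside the white clip. Each must lie flat on the tray's floor along its lane; lift them off the sloped rest without pressing hard on it, lay them down rather than drop them, and leave the tape, the timer, the petri dish and the black marker where they are.

Things in the scene. Friction and masses are not known exactly. Their poses are not given: they have to be found in the camera images.
- marker: Blue hexagonal marker with a black cap, 12 x 140 x 10 mm (x, y, z), 12 g, lying on the bench to the robot's right. Origin: centre of its underside; y along its length; z up. Any direction along the lane is right for all three instruments.
- forceps: Steel forceps, 14 x 125 x 9 mm (x, y, z), solid between the jaws, 20 g, lying in one of the two cradles of the sloped rest (which one varies). Origin: underside, its length reaches from y = -65 to y = +59 mm; y along its length; z out of the slope. Grip the middle, 9 mm high and 14 mm wide.
- spatula: Lab spatula, 140 mm long, 40 g: orange handle 14 x 110 x 9 mm (y = -70 to +40 mm) and a flat steel blade, 15 mm wide and 3 mm thick, to y = +70 mm; lies in the other cradle of the rest. Origin: underside, at the middle of its length; y along its length; z out of the slope. Grip the handle at the origin.
- rest: White sloped instrument rest, fixed, 310 mm wide along its y. Origin on the bench under its middle, z up. A plate 150 mm long rises towards its +x (away from the robot) at 30 degrees, from 15 mm to 90 mm over the bench. Outward normal of the slope in its frame (-0.5, 0, 0.866), uphill (0.866, 0, 0.5). A hand pointing straight down meets the plate before it is round an instrument: come in about square to the slope.
- cradle_left (a point): Middle of the cradle at y = +77.5 mm of the rest, where the underside of its instrument lies, 6 mm off the plate; axes as the rest's. The cradle is two grey ribs, each 8 mm wide, 36 mm to either side along y (64 mm free between), which carry the instrument level along y. On each rib two stops, 6 mm high and 17 mm apart along the slope, keep it from sliding.
- cradle_right (a point): The same for the other cradle, at y = -77.5 mm of the rest.
- tray: Aluminium kit tray, fixed, 232 x 188 mm (x, y). Origin: centre of its underside; z up. Floor 4 mm thick (inner floor at z = 4 mm), outer walls 4 mm thick and 20 mm high with a rim to 23 mm. Two dividers, 4 mm thick, top at z = 14 mm, at x = -38 and +38 mm, make three lanes along y, 72 mm wide and 180 mm long, with middles at x = -76, 0 and +76 mm.
- start_clip: Green plastic clip over the middle of one end wall (x end) of the tray, 16 x 60 mm, top 28 mm over the bench: the lane beside it is the first. Which end varies. Origin: on the bench under the clip, at x = -114 or +114 mm of the tray, y = 0.
- end_clip: White plastic clip of the same kind on the other end wall: the lane beside it is the last. Origin as for the green clip.
- tape: Roll of beige tape lying flat, 104 x 102 x 25 mm, loose; origin at the centre of its underside. To be left alone.
- timer: White timer, 62 x 62 x 18 mm, loose; origin at the centre of its underside. To be left alone.
- dish: Petri dish, 90 mm across, 15 mm high, loose; origin at the centre of its underside. To be left alone.
- black_marker: Black marker, 12 x 140 x 10 mm, loose, lying nearer the robot than the blue one; not part of the kit, to be left alone. Origin at the centre of its underside, y along its length.

How it is judged:
By the outcome, as a careful person would: the job done as asked, in the order asked, and still so for the second after the job is handed in, with the robot touching nothing.
It also fails if it takes over 72 s, if anything falls off the work surface, if the arm or the gripper's body presses on something with over 40 N, if the wrist force passes 120 N, or if a joint passes its speed limit or range.

## Robot

A 6-joint arm with a two-finger parallel gripper is mounted at the origin on a cart in front of the work surface, level with it; the furniture and walls round the work are solid. World frame = base frame: x ahead of the robot, y to its left, z up, the work surface at z = 0. Lengths are in m, angles in rad, forces in N, time in s.
With the tool pointing down it reaches from about 0.35 to 0.775 m from the base axis. Payload 7.3 kg.
Tool frame: the origin (TCP) lies on the centre line of the jaws, within the pads' length; the fingertips stand 17 mm ahead of it and the grasp point (between the pads) lies 2 mm behind it (robot.tcp_to_tips is the distance from the TCP to the fingertips, in m); z points along the fingers, y is the line along which they close (so a half turn about z gives the same grasp; the last joint's range is limited). The gripper opens to 92 mm and grips with 3 to 60 N. Pads are 19 mm wide; open, the fingers measure 130 mm over their backs; the gripper's body (75 mm by 190 mm) begins 47 mm behind the grasp point.
Start: joints at [-1.31, 0.342, 1.524, -0, 1.275, -0.146], TCP at [0.208, -0.482, 0.244] pointing down, gripper open.
Joint ranges: [-2.53, 2.53], [-0.77, 2.02], [0.04, 2.7], [-1, 4.14], [0.28, 2.66], [-3.11, 3.11]. Speed limits (rad/s): [2.57, 2.57, 3.14, 3.14, 3.14, 3.14].

## Interface

Orientations are given as [roll, pitch, yaw] about the fixed x, y, z axes, in that order (R = Rz(yaw) Ry(pitch) Rx(roll)).
In Python, from cell import robot gives the robot as it stands. The module is installed in compiled form; this text tells all that it offers.
- The arm moves only by the tool carry_out, never from a script. Its argument "commands" is a list of rows, each a list of 3 entries, a list of its own where there are three numbers: the shift along the tool's x, y, z in m, then the turn about the tool's z in rad, then the opening, from 0 (shut) to 1 (fully open). In form: [[[dx, dy, dz], yaw, claw], ...]. A call has 1 to 20 rows; each row shifts and turns the commanded pose from where the row before left it, along the tool's axes as they then stand; what a row does not reach is not made up. A row lasts 1/8 s, in which the tool goes at most 62.5 mm and 10.7 degrees, less where a joint would pass 70% of its speed; a pose out of reach is approached as far as the arm can. A call is refused whole if a number of a shift passes 0.0625 or a number of a turn 0.188, either way. A call with a gripper value outside its range is refused whole. The fingers move at their own pace and stop on an object; "newtons" is the grip in N (left out, the last holds). Time passes only in rows, so rows that do not move let the fingers close. It gives the time, the measured TCP pose, the force, the opening and the grip force at its end, in the units of the state.
- robot.observe(): the state, without advancing time (a new reading comes with each control period).
- robot.read_camera(name): name is "scene" or "top" or "wrist"; returns a dict with "pixels" (420x560x3 uint8, red, green, blue), "fx", "fy", "cx", "cy" (pixels), "k1" (the pictures are not rectified: a ray, as slopes to the right and down, at radius r is drawn at 1 + k1 r^2 times it, then the intrinsics apply), "view" (4x4, takes a point from world to camera coordinates); the wrist camera has in their place "T_tool_cam" (4x4, takes a point from camera to tool coordinates, whose origin is the TCP and whose axes are the flange's). Camera axes: x right, y up, looking along -z (the intrinsics and any distortion apply to the point x, -y, -z); pixel columns grow to the right and rows downward; lengths in m; the calibration is good to about 2 mm. A picture is of the moment at which its call begins: read the wrist's pose just before it. There is no depth.
- robot.hand_in(): hands the job in; it is judged then, once.
Trained networks look in a picture, given as the dict that the camera call returned (one of the last four; its "shot" number tells which), for a name from the list of things; names that differ only in an ending like _2 or _b are one class to them, and where a whole thing is asked for, a point or a joint stands for the part that bears it (a point fixed in the world has none). Each returns a list of dicts, best first, with "p" (0 to 1); they miss things now and then, are a little off and sometimes report something else, mostly with a low value. They report only what shows in the picture. A call takes as long as a camera call.
- robot.find_in(picture, name): "at" ([column, row] in pixels, amid what is visible of it).
- robot.tip_of(picture, name): "at" ([column, row] in pixels: a listed point, or the origin of a listed thing).
The state is a dict: "time": time; "qpos": joint angles; "qvel": joint speeds; "joint_efforts": joint torques, N m; "tool_pos": TCP position; "tool_rot": TCP orientation; "contact_force": force on the tool from outside, world axes, zero at the start; "torque": the same for the moment, N m; "opening": finger opening in m; "grip_force": force on a finger pad.
Only numpy, scipy, OpenCV 4.12 (cv2) and the standard library are available. Lean on these libraries where they do the work, as an engineer would, in place of code of your own. Each camera call takes 0.05 s, during which the arm holds its last target. There are 200 camera calls.

## Working session

There is one attempt and no reset: what is moved stays moved. The work goes in short steps, Python scripts to look and compute and a tool call to move; the robot and the scene stay as the last step left them, time stands still between calls to the robot, and variables do not carry over. Pictures are saved under pics/ and viewed, at most 11 in all, crops included, and the job is handed in when it is done.

Besides the shell and the picture viewer there is one more tool, called by a JSON object that holds its "name" and its "arguments", one argument or row to a line. carry_out: Moves the arm, as the interface text tells. Its arguments: {"type":"object","properties":{"commands":{"type":"array"},"newtons":{"type":"number"}},"required":["commands"]}

```bash
mkdir -p pics
cat > h.py <<'E'
import numpy as np, cv2
from scipy.spatial.transform import Rotation as R
from cell import robot
def ray(p,uv,st=None):
    s=np.array([(uv[0]-p['cx'])/p['fx'],(uv[1]-p['cy'])/p['fy']]);u=s.copy()
    for _ in range(20): u=s/(1+p['k1']*(u@u))
    d=np.array([u[0],-u[1],-1.])
    if 'view' in p: M=np.linalg.inv(np.array(p['view']))
    else:
        T=np.eye(4);T[:3,:3]=R.from_euler('xyz',st['tool_rot']).as_matrix();T[:3,3]=st['tool_pos'];M=T@np.array(p['T_tool_cam'])
    return M[:3,3],M[:3,:3]@d
def onz(p,uv,z,st=None):
    o,d=ray(p,uv,st);return o+d*(z-o[2])/d[2]
def save(p,n): cv2.imwrite('pics/'+n,cv2.cvtColor(np.asarray(p['pixels']),cv2.COLOR_RGB2BGR))
E
python3 - <<'E'
from h import *
print(robot.observe())
Z=dict(marker=.005,forceps=.06,spatula=.06,rest=0.05,cradle_left=.055,cradle_right=.055,tray=.004,start_clip=.02,end_clip=.02,tape=.012,timer=.009,dish=.007,black_marker=.005)
for c in('top','scene'):
    p=robot.read_camera(c);save(p,c+'.png')
    for n,z in Z.items():
        for f in('find_in','tip_of'):
            try:
                r=getattr(robot,f)(p,n)[:2]
                print(c,n,f,[(round(q['p'],2),np.round(q['at']).tolist(),np.round(onz(p,q['at'],z),3)[:2].tolist()) for q in r])
            except Exception as e: print(c,n,f,'err',str(e)[:80])
print(robot.observe()['time'])
E
```

```text
{'time': 0.0, 'qpos': array([-1.31005540e+00,  3.42718586e-01,  1.52502344e+00, -8.50390637e-06,
        1.27541906e+00, -1.46042721e-01]), 'qvel': array([ 6.36840123e-05, -7.84206744e-04,  1.48055721e-03, -3.92640505e-04,
       -1.22759610e-03,  3.28560063e-04]), 'joint_efforts': array([ 2.63876434e-03, -4.31236768e+01, -2.44219673e+01,  7.20252050e-02,
        5.60091133e-02, -1.40013376e-04]), 'tool_pos': array([ 0.20761587, -0.48177824,  0.24304486]), 'tool_rot': array([-3.14003974e+00, -2.20199176e-04,  4.06785957e-01]), 'contact_force': array([ 0.43266214,  0.95639125, -0.0467281 ]), 'torque': array([ 0.01675   , -0.03246734, -0.02226766]), 'grip_force': 0.0, 'opening': 0.09171121162426753}
top marker find_in [(0.7, [138.0, 171.0], [0.603, 0.304])]
top marker tip_of [(0.71, [416.0, 196.0], [0.53, -0.395]), (0.51, [331.0, 251.0], [0.395, -0.176])]
top forceps find_in [(0.75, [256.0, 170.0], [0.591, 0.005])]
top forceps tip_of [(0.54, [256.0, 169.0], [0.593, 0.004])]
top spatula find_in [(0.72, [288.0, 180.0], [0.565, -0.071]), (0.69, [325.0, 185.0], [0.553, -0.159])]
top spatul
[... 2517 characters left out ...]
.497, 0.296])]
scene start_clip find_in [(0.61, [327.0, 228.0], [0.393, -0.123]), (0.59, [162.0, 280.0], [0.599, 0.302])]
scene start_clip tip_of [(0.73, [159.0, 286.0], [0.589, 0.322])]
scene end_clip find_in [(0.62, [241.0, 315.0], [0.37, 0.277]), (0.43, [286.0, 190.0], [0.609, -0.225])]
scene end_clip tip_of [(0.82, [242.0, 322.0], [0.356, 0.292])]
scene tape find_in [(0.66, [332.0, 226.0], [0.392, -0.144])]
scene tape tip_of [(0.55, [333.0, 226.0], [0.391, -0.15])]
scene timer find_in [(0.83, [287.0, 252.0], [0.429, 0.022])]
scene timer tip_of [(0.94, [291.0, 254.0], [0.416, 0.023])]
scene dish find_in []
scene dish tip_of []
scene black_marker find_in []
scene black_marker tip_of []
2.7
```

View top.

```bash
python3 -c "
import cv2
t=cv2.imread('pics/top.png');cv2.imwrite('pics/topc.png',cv2.resize(t[120:320,60:460],None,fx=2,fy=2,interpolation=cv2.INTER_CUBIC))"
```

```text
(no output)
```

View pics/topc.png

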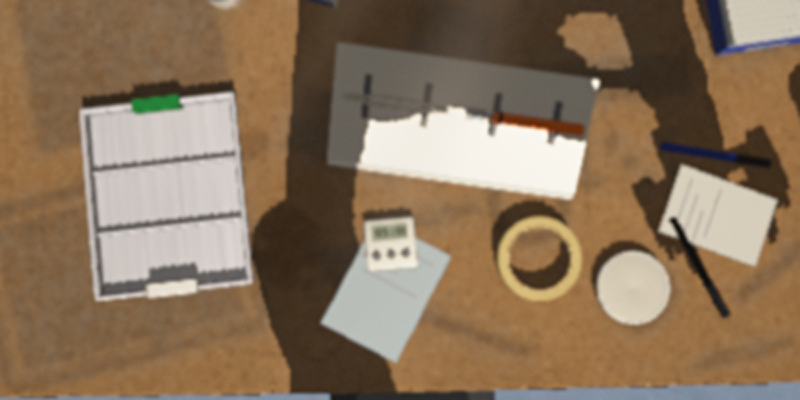

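View pics/scene.png

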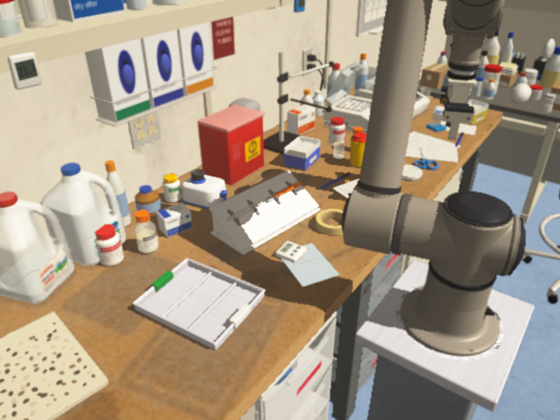

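The top view shows the forceps in the left cradle (crop ~(410,102)), the spatula in the right cradle (crop ~(537,122)) and the blue marker at crop (716,155). The green clip is on the far end of the tray and the white clip on the near end. Rows can't command tilt directly, so I'll test in free space what the arm does at its reach limit, since the slope needs a tilted hand.

{"name": "carry_out", "arguments": {
  "commands": [
    [[0, 0.02, -0.06], 0, 1],
    [[0, 0.06, -0.06], 0, 1],
    [[0, 0.06, 0], 0, 1],
    [[0, 0.06, 0], 0, 1],
    [[0, 0.06, 0], 0, 1]
  ]
}}

```text
time: 3.32
tool_pos: [0.2974, -0.6914, 0.3485]
tool_rot: [-3.141, -0.0, 0.407]
contact_force: [1.2, -1.5, 0.8]
opening: 0.0916
grip_force: 0.0
```

Run:
```python
from h import *
p=robot.read_camera('top')
f=lambda c,z: onz(p,(60+c[0]/2,120+c[1]/2),z)[:2]
P=lambda a:np.round(a,4).tolist()
t=[f(c,.023) for c in((80,108),(234,93),(251,283),(98,300))]
print('tray',P(np.mean(t,0)),[P(x) for x in t])
v=(t[0]+t[1]-t[2]-t[3]);print('tray x ang',np.arctan2(v[1],v[0]))
lo=[f(c,.015) for c in((328,164),(575,198))];hi=[f(c,.09) for c in((337,43),(598,78))]
print('rest',P(lo),P(hi))
for a,b in(lo,hi):
    d=a-b;print('rest y ang',np.arctan2(d[1],d[0])-np.pi/2,np.linalg.norm(d))
m=[f(c,.008) for c in((662,147),(770,162))];print('marker',P(m),P(np.mean(m,0)))
d=m[0]-m[1];print(np.arctan2(d[1],d[0])-np.pi/2,np.linalg.norm(d))
```

```text
tray [0.4832, 0.2855] [[0.5928, 0.3929], [0.6086, 0.2018], [0.3747, 0.1804], [0.3566, 0.3669]]
tray x ang 0.10039499539372798
rest [[0.5195, 0.0868], [0.473, -0.2186]] [[0.6533, 0.0678], [0.6084, -0.2359]]
rest y ang -0.1512952048307954 0.3089002862644253
rest y ang -0.14680779049809445 0.3069789822946722
marker [[0.536, -0.3319], [0.5153, -0.4693]] [0.5257, -0.4006]
-0.14998540976981545 0.13901993308641922
```

{"name": "carry_out", "arguments": {
  "commands": [
    [[0, 0.04, 0], 0, 1],
    [[0, 0.04, 0], 0, 1],
    [[0, 0.04, 0], 0, 1]
  ]
}}

```text
time: 3.75
tool_pos: [0.3193, -0.7429, 0.3183]
tool_rot: [3.099, -0.001, 0.407]
contact_force: [-0.4, -0.1, -0.2]
opening: 0.0915
grip_force: 0.0
```

```bash
python3 -c "
from cell import robot
o=robot.observe();print(o['qpos'],o['tool_pos'],o['tool_rot'],o['time'])"
```

```text
[-1.26123867  1.03746027  0.03974018  0.0051698   2.02233783 -0.09483629] [ 0.3192971  -0.74291576  0.31834826] [ 3.09929075e+00 -5.50612224e-04  4.06759282e-01] 3.75
```

Pushing at the reach limit tilts the hand outward by about 2.4°, which is the direction I need. I'll push further.

{"name": "carry_out", "arguments": {
  "commands": [
    [[0, 0.06, -0.02], 0, 1],
    [[0, 0.06, -0.02], 0, 1],
    [[0, 0.06, -0.02], 0, 1],
    [[0, 0.06, -0.02], 0, 1]
  ]
}}

```text
time: 4.25
tool_pos: [0.3374, -0.7845, 0.3345]
tool_rot: [2.931, 0.0, 0.407]
contact_force: [0.0, 0.2, -0.3]
opening: 0.0915
grip_force: 0.0
```

```bash
python3 -c "
from cell import robot
o=robot.observe();print(o['qpos'],o['tool_pos'],o['tool_rot'],o['time'])"
```

```text
[-1.26136713  1.02598007  0.03763556  0.02112497  1.86822203 -0.08898305] [ 0.33739333 -0.78449035  0.33454882] [2.93094401e+00 1.17435853e-04 4.06717034e-01] 4.25
```

The tilt grows about 2.4° per row, so limit-pushing works. It has to be done along the rest's azimuth, though. I'll first pull in at the near limit to take the current tilt out.

{"name": "carry_out", "arguments": {
  "commands": [
    [[0, -0.06, -0.012], 0, 1],
    [[0, -0.06, -0.012], 0, 1],
    [[0, -0.06, -0.012], 0, 1],
    [[0, -0.06, -0.012], 0, 1],
    [[0, -0.06, -0.012], 0, 1],
    [[0, -0.06, -0.012], 0, 1],
    [[0, -0.06, -0.012], 0, 1],
    [[0, -0.06, -0.012], 0, 1],
    [[0, -0.05, -0.01], 0, 1]
  ]
}}

```text
time: 5.38
tool_pos: [0.1477, -0.3472, 0.3355]
tool_rot: [2.93, 0.001, 0.407]
contact_force: [-0.6, -0.7, 0.1]
opening: 0.0915
grip_force: 0.0
```

```bash
python3 -c "
from cell import robot
o=robot.observe();print(o['qpos'],o['tool_pos'],o['tool_rot'],o['time'])"
```

```text
[-1.41479595 -0.13033697  1.83010537  0.05463644  1.2371152  -0.26375665] [ 0.14767339 -0.3472083   0.33549699] [2.93011662e+00 5.88326777e-04 4.07099276e-01] 5.375
```

```bash
cat > kin.py <<'E'
import numpy as np
from scipy.optimize import least_squares
D=np.array([[.3427,1.5250,1.2754,.5246,.2430],[1.03746,.03974,2.02234,.8086,.3183],[1.02598,.03764,1.86822,.85397,.33455],[-.13034,1.83011,1.23712,.3773,.3355]])
def fk(k,a,b,c):
    r0,h,L1,L2,d,e=k;s=a+b;t=s+c
    return r0+L1*np.sin(a)+L2*np.sin(s)+e*np.cos(s)+d*np.sin(t), h+L1*np.cos(a)+L2*np.cos(s)-e*np.sin(s)+d*np.cos(t)
f=lambda k:np.concatenate([fk(k,*D[:,:3].T)[i]-D[:,3+i] for i in(0,1)])
S=least_squares(lambda k:np.r_[f(k),1e-3*(k-[0,.4,.45,.45,.25,0])],[0,.4,.45,.45,.25,0]);k=S.x
E
python3 - <<'E'
from kin import *
from h import *
print(np.round(k,3),np.abs(f(k)).max())
# q5 needed at (r,z,tilt)
def ik(r,z,tilt):
    s=least_squares(lambda q:[fk(k,*q)[0]-r,fk(k,*q)[1]-z,sum(q)-np.pi+tilt],[.3,1.6,1.2]);return s.x if s.cost<1e-8 else [np.nan]*3
for tilt in(.21,.52):
  for z in(.08,.12,.2,.3):
    print(tilt,z,[(r,np.round(ik(r,z,tilt),2).tolist()) for r in(.3,.35,.4,.45)])
p=robot.read_camera('scene')
for uv in((30,295),(150,250),(235,182),(110,262),(165,232),(290,165)): print(uv,onz(p,uv,0).round(2))
E
```

```text
[0.014 0.238 0.498 0.374 0.308 0.048] 0.0009504507823893671
0.21 0.08 [(0.3, [0.16, 2.47, 0.31]), (0.35, [0.23, 2.35, 0.35]), (0.4, [0.29, 2.23, 0.41]), (0.45, [0.36, 2.11, 0.46])]
0.21 0.12 [(0.3, [0.03, 2.4, 0.5]), (0.35, [0.12, 2.3, 0.52]), (0.4, [0.2, 2.18, 0.55]), (0.45, [0.28, 2.06, 0.59])]
0.21 0.2 [(0.3, [-0.16, 2.25, 0.84]), (0.35, [-0.05, 2.16, 0.82]), (0.4, [0.05, 2.06, 0.82]), (0.45, [0.15, 1.95, 0.83])]
0.21 0.3 [(0.3, [-0.28, 2.03, 1.18]), (0.35, [-0.17, 1.96, 1.14]), (0.4, [-0.06, 1.87, 1.13]), (0.45, [0.04, 1.77, 1.12])]
0.52 0.08 [(0.3, [0.22, 2.73, -0.33]), (0.35, [0.25, 2.61, -0.24]), (0.4, [0.3, 2.48, -0.16]), (0.45, [0.34, 2.36, -0.08])]
0.52 0.12 [(0.3, [-0.02, 2.65, 0.0]), (0.35, [0.07, 2.54, 0.01]), (0.4, [0.15, 2.43, 0.04]), (0.45, [0.23, 2.32, 0.08])]
0.52 0.2 [(0.3, [-0.32, 2.46, 0.48]), (0.35, [-0.18, 2.39, 0.42]), (0.4, [-0.07, 2.3, 0.39]), (0.45, [0.04, 2.2, 0.39])]
0.52 0.3 [(0.3, [-0.47, 2.22, 0.87]), (0.35, [-0.34, 2.17, 0.8]), (0.4, [-0.22, 2.09, 0.75]), (0.45, [-0.11, 2.01, 0.72])]
(30, 295) [0.84 0.52 0.  ]
(150, 250) [0.74 0.22 0.  ]
(235, 182) [ 0.8 -0.2  0. ]
(110, 262) [0.78 0.32 0.  ]
(165, 232) [0.77 0.14 0.  ]
(290, 165) [ 0.72 -0.41  0.  ]
```

Run:
```python
from kin import *
def ik(r,z,tilt):
    s=least_squares(lambda q:[fk(k,*q)[0]-r,fk(k,*q)[1]-z,sum(q)-np.pi+tilt],[.3,1.6,1.2]);return s.x if s.cost<1e-8 else np.array([np.nan]*3)
for z in(.055,.065,.075,.1):
  print(z,[(t,r,ik(r,z,t)[2].round(2)) for t in(.3,.35,.4,.45,.52) for r in(.56,.59)])
print('tray place', [(t,r,z,ik(r,z,t)[2].round(2)) for t in(0,.1,.2) for r in(.3,.35,.45,.5) for z in(.01,.02,.05)])
print('high push',[(a,np.round(fk(k,a,.05,np.pi-.1-a-.05),3), np.round(fk(k,a,.05,np.pi-.45-a-.05),3),round(np.pi-.1-a-.05,2)) for a in(.4,.5,.6,.7,.8)])
```

```text
0.055 [(0.3, 0.56, np.float64(0.39)), (0.3, 0.59, np.float64(0.44)), (0.35, 0.56, np.float64(0.31)), (0.35, 0.59, np.float64(0.36)), (0.4, 0.56, np.float64(0.22)), (0.4, 0.59, np.float64(0.27)), (0.45, 0.56, np.float64(0.13)), (0.45, 0.59, np.float64(0.18)), (0.52, 0.56, np.float64(0.0)), (0.52, 0.59, np.float64(0.05))]
0.065 [(0.3, 0.56, np.float64(0.42)), (0.3, 0.59, np.float64(0.46)), (0.35, 0.56, np.float64(0.34)), (0.35, 0.59, np.float64(0.38)), (0.4, 0.56, np.float64(0.25)), (0.4, 0.59, np.float64(0.29)), (0.45, 0.56, np.float64(0.16)), (0.45, 0.59, np.float64(0.21)), (0.52, 0.56, np.float64(0.03)), (0.52, 0.59, np.float64(0.08))]
0.075 [(0.3, 0.56, np.float64(0.45)), (0.3, 0.59, np.float64(0.49)), (0.35, 0.56, np.float64(0.36)), (0.35, 0.59, np.float64(0.41)), (0.4, 0.56, np.float64(0.28)), (0.4, 0.59, np.float64(0.32)), (0.45, 0.56, np.float64(0.19)), (0.45, 0.59, np.float64(0.23)), (0.52, 0.56, np.float64(0.06)), (0.52, 0.59, np.float64(0.11))]
0.1 [(0.3, 0.56, np.float64(0.51)), (0.3, 0.59, np.float64(0.55)), (0.35, 0.56, np.float64(0.43)), (0.35, 0.59, np.float64(0.47)), (
[... 1094 characters left out ...]
.3, 0.02, np.float64(0.02)), (0.2, 0.3, 0.05, np.float64(0.17)), (0.2, 0.35, 0.01, np.float64(0.07)), (0.2, 0.35, 0.02, np.float64(0.12)), (0.2, 0.35, 0.05, np.float64(0.24)), (0.2, 0.45, 0.01, np.float64(0.26)), (0.2, 0.45, 0.02, np.float64(0.29)), (0.2, 0.45, 0.05, np.float64(0.38)), (0.2, 0.5, 0.01, np.float64(0.35)), (0.2, 0.5, 0.02, np.float64(0.37)), (0.2, 0.5, 0.05, np.float64(0.46))]
high push [(0.4, array([0.445, 0.706]), array([0.548, 0.735]), 2.59), (0.5, array([0.52 , 0.662]), array([0.623, 0.691]), 2.49), (0.6, array([0.591, 0.611]), array([0.694, 0.64 ]), 2.39), (0.7, array([0.656, 0.553]), array([0.759, 0.583]), 2.29), (0.8, array([0.715, 0.489]), array([0.818, 0.518]), 2.19)]
```

{"name": "carry_out", "arguments": {
  "commands": [
    [[0, -0.025, 0.05], 0, 1],
    [[0, -0.025, 0.05], 0, 1],
    [[0, -0.025, 0.05], 0, 1],
    [[0, -0.025, 0.05], 0, 1],
    [[0, -0.02, 0.04], 0, 1],
    [[0, -0.01, 0.02], 0, 1],
    [[0, -0.01, 0.005], 0, 1]
  ]
}}

```text
time: 6.3
tool_pos: [0.1154, -0.277, 0.0618]
tool_rot: [2.946, -0.006, 0.408]
contact_force: [-0.4, 0.1, -0.2]
opening: 0.0918
grip_force: 0.0
```

```bash
python3 -c "
from cell import robot
o=robot.observe();print(o['qpos'],o['tool_pos'],o['tool_rot'],o['time'])"
```

```text
[-1.50844863  0.20640044  2.47918835  0.25984321  0.28242351 -0.58841654] [ 0.11544312 -0.27702707  0.06175052] [ 2.94568508 -0.00613245  0.40794968] 6.3
```

{"name": "carry_out", "arguments": {
  "commands": [
    [[0, -0.003, 0.015], 0, 1],
    [[0, -0.003, 0.015], 0, 1],
    [[0, -0.003, 0.01], 0, 1]
  ]
}}

```text
time: 6.68
tool_pos: [0.1152, -0.2843, 0.0517]
tool_rot: [2.968, -0.018, 0.411]
contact_force: [0.0, -0.6, 0.0]
opening: 0.092
grip_force: 0.0
```

```bash
python3 -c "
from cell import robot
o=robot.observe();print(o['qpos'],o['tool_pos'],o['tool_rot'],o['time'])"
```

```text
[-1.5159142   0.25500821  2.45749156  0.27763336  0.2827071  -0.61531194] [ 0.11518752 -0.2842881   0.05167439] [ 2.96826129 -0.01775375  0.41060792] 6.675
```

{"name": "carry_out", "arguments": {
  "commands": [
    [[0, -0.01, 0.04], 0, 1],
    [[0, -0.01, 0.04], 0, 1]
  ]
}}

```text
time: 6.92
tool_pos: [0.1152, -0.2964, 0.0265]
tool_rot: [3.021, -0.045, 0.415]
contact_force: [0.1, -0.8, 0.1]
opening: 0.0918
grip_force: 0.0
```

```bash
python3 -c "
from cell import robot
o=robot.observe();print(o['qpos'],o['tool_pos'],o['tool_rot'],o['time'])"
```

```text
[-1.52667656  0.36281997  2.41232538  0.31027305  0.28283451 -0.66245307] [ 0.11523734 -0.29635129  0.02649674] [ 3.02099776 -0.04501068  0.41473169] 6.925
```

```bash
cat >> h.py <<'E'
def plan(target,az,pre=0,n=None):
    """yaw turn (with rise pre along -tool z), then shift in the turned tool frame"""
    o=robot.observe();M=R.from_euler('xyz',o['tool_rot']).as_matrix()
    from scipy.optimize import minimize_scalar
    def y(t): return (M@R.from_rotvec([0,0,t]).as_matrix())[:,1]
    best=min((abs(np.angle(np.exp(1j*(np.arctan2(y(t)[1],y(t)[0])-az)))),abs(t)//3.0,t) for t in np.linspace(-3.2,3.2,3201))
    t=best[2];N=M@R.from_rotvec([0,0,t]).as_matrix()
    p=o['tool_pos']-M[:,2]*pre
    print('t',o['time'],'pos',o['tool_pos'].round(4),'z',M[:,2].round(3),'y',M[:,1].round(3),'q',o['qpos'].round(2))
    print('turn',round(t,3),'then shift',(N.T@(np.array(target)-p)).round(4))
    print('tool axes after:',N.T.round(3).tolist())
E
python3 -c "
from h import *
plan([.526,-.40,.12],-.15,.10)"
```

```text
t 6.925 pos [ 0.1152 -0.2964  0.0265] z [ 0.089 -0.092 -0.992] y [ 0.395 -0.911  0.12 ] q [-1.53  0.36  2.41  0.31  0.28 -0.66]
turn -1.004 then shift [-0.0445  0.429   0.0535]
tool axes after: [[0.158, 0.984, -0.077], [0.983, -0.149, 0.102], [0.089, -0.092, -0.992]]
```

{"name": "carry_out", "arguments": {
  "commands": [
    [[0, 0, -0.017], -0.167, 1],
    [[0, 0, -0.017], -0.167, 1],
    [[0, 0, -0.017], -0.167, 1],
    [[0, 0, -0.017], -0.167, 1],
    [[0, 0, -0.017], -0.167, 0.8],
    [[0, 0, -0.017], -0.167, 0.6],
    [[-0.006, 0.06, 0.003], 0, 0.6],
    [[-0.006, 0.06, 0.003], 0, 0.6],
    [[-0.006, 0.06, 0.003], 0, 0.6],
    [[-0.006, 0.06, 0.004], 0, 0.6],
    [[-0.006, 0.06, 0.004], 0, 0.6],
    [[-0.006, 0.06, 0.004], 0, 0.6],
    [[-0.006, 0.06, 0.004], 0, 0.6]
  ]
}}

```text
time: 8.55
tool_pos: [0.5166, -0.3938, 0.1491]
tool_rot: [3.039, 0.077, 1.41]
contact_force: [-0.2, -1.3, 0.4]
opening: 0.0549
grip_force: 0.0
```

Run:
```python
from h import *
plan([.526,-.40,.12],-.15)
o=robot.observe();p=robot.read_camera('wrist');save(p,'w1.png')
for n in('marker','black_marker'):
  for f in('find_in','tip_of'):
    print(n,f,[(round(q['p'],2),np.round(q['at']).tolist(),onz(p,q['at'],.005,o).round(4)[:2].tolist()) for q in getattr(robot,f)(p,n)[:2]])
```

```text
t 8.55 pos [ 0.5166 -0.3938  0.1491] z [ 0.089 -0.092 -0.992] y [ 0.983 -0.151  0.102] q [-0.77  0.58  1.41 -0.    1.02 -0.61]
turn -0.002 then shift [-0.0024  0.0072  0.0303]
tool axes after: [[0.157, 0.985, -0.077], [0.983, -0.149, 0.102], [0.089, -0.092, -0.992]]
marker find_in []
marker tip_of [(0.91, [279.0, 184.0], [0.5293, -0.3946])]
black_marker find_in [(0.92, [98.0, 187.0], [0.3901, -0.3715])]
black_marker tip_of [(0.59, [96.0, 186.0], [0.3883, -0.3703])]
```

View pics/w1.png

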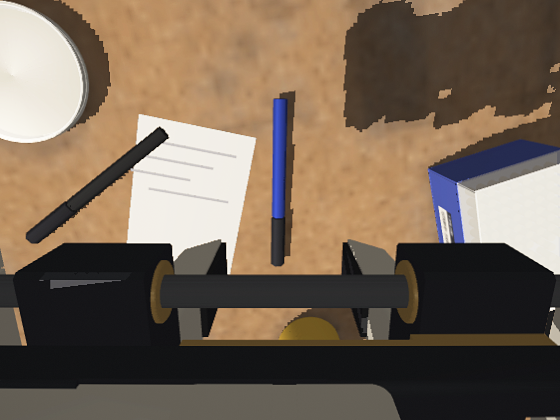

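Wrist view: the blue marker runs vertically in the picture from (279,100) to (278,265), centre (279,184), so it is aligned with the jaws. The black marker is well away at (98,187).

```bash
python3 -c "
from h import *
plan([.5293,-.3946,.022],-.15)"
```

```text
t 8.8 pos [ 0.5141 -0.393   0.1483] z [ 0.088 -0.09  -0.992] y [ 0.983 -0.151  0.101] q [-0.77  0.58  1.41 -0.    1.02 -0.61]
turn -0.002 then shift [0.0104 0.0025 0.1268]
tool axes after: [[0.157, 0.985, -0.076], [0.984, -0.149, 0.101], [0.088, -0.09, -0.992]]
```

{"name": "carry_out", "arguments": {
  "commands": [
    [[0.005, 0.001, 0.045], 0, 0.4],
    [[0.005, 0.001, 0.045], 0, 0.4],
    [[0, 0, 0.025], 0, 0.4],
    [[0, 0, 0.011], 0, 0.4],
    [[0, 0, 0], 0, 0],
    [[0, 0, 0], 0, 0],
    [[0, 0, 0], 0, 0]
  ],
  "newtons": 12
}}

```text
time: 9.68
tool_pos: [0.5297, -0.396, 0.0251]
tool_rot: [3.037, 0.078, 1.41]
contact_force: [0.3, 0.1, 1.4]
opening: 0.0117
grip_force: 12.5
```

```bash
python3 -c "
from h import *
plan([.559,.293,.15],.10,.14)"
```

```text
t 9.675 pos [ 0.5297 -0.396   0.0251] z [ 0.091 -0.093 -0.992] y [ 0.983 -0.152  0.104] q [-0.76  0.75  1.48 -0.01  0.78 -0.59]
turn -0.252 then shift [ 0.6674  0.1072 -0.0452]
tool axes after: [[-0.09, 0.991, -0.101], [0.992, 0.099, 0.082], [0.091, -0.093, -0.992]]
```

{"name": "carry_out", "arguments": {
  "commands": [
    [[0, 0, -0.047], -0.084, 0],
    [[0, 0, -0.047], -0.084, 0],
    [[0, 0, -0.047], -0.084, 0],
    [[0.0556, 0.009, -0.004], 0, 0],
    [[0.0556, 0.009, -0.004], 0, 0],
    [[0.0556, 0.009, -0.004], 0, 0],
    [[0.0556, 0.009, -0.004], 0, 0],
    [[0.0556, 0.009, -0.004], 0, 0],
    [[0.0556, 0.009, -0.004], 0, 0],
    [[0.0556, 0.009, -0.004], 0, 0],
    [[0.0556, 0.009, -0.004], 0, 0],
    [[0.0556, 0.009, -0.004], 0, 0],
    [[0.0556, 0.009, -0.004], 0, 0],
    [[0.0556, 0.009, -0.004], 0, 0],
    [[0.0556, 0.009, -0.004], 0, 0],
    [[0, 0, 0], 0, 0]
  ]
}}

```text
time: 11.68
tool_pos: [0.5588, 0.2975, 0.1537]
tool_rot: [3.059, 0.098, 1.667]
contact_force: [0.2, -0.0, -0.7]
opening: 0.0112
grip_force: 12.0
```

Run:
```python
from h import *
plan([.559,.293,.030],.10)
o=robot.observe();p=robot.read_camera('wrist');save(p,'w2.png')
for n,z in(('tray',.0),('start_clip',.0)):
    print(n,[(round(q['p'],2),np.round(q['at']).tolist(),onz(p,q['at'],z,o).round(4)[:2].tolist()) for q in robot.tip_of(p,n)[:2]])
```

```text
t 11.675 pos [0.5588 0.2975 0.1537] z [ 0.091 -0.09  -0.992] y [0.991 0.103 0.082] q [ 0.43  0.6   1.37 -0.13  1.13  0.38]
turn 0.004 then shift [ 0.0076 -0.0104  0.1231]
tool axes after: [[-0.091, 0.991, -0.098], [0.992, 0.099, 0.082], [0.091, -0.09, -0.992]]
tray [(0.61, [178.0, 180.0], [0.4862, 0.2894])]
start_clip [(0.95, [317.0, 176.0], [0.6014, 0.3024])]
```

View pics/w2.png

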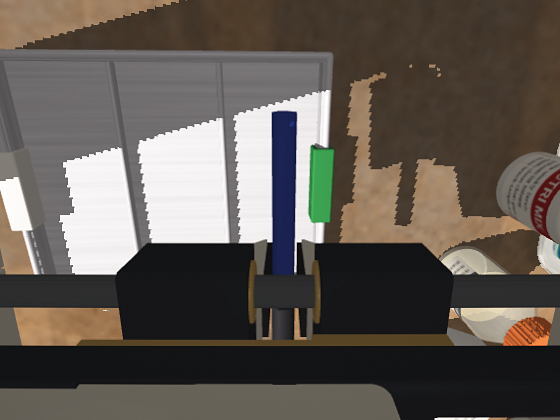

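The wrist view shows the marker over the lane beside the green clip (317,185), parallel to the dividers. I'll lower it now.

{"name": "carry_out", "arguments": {
  "commands": [
    [[0.005, -0.004, 0.045], 0, 0],
    [[0.005, -0.004, 0.045], 0, 0],
    [[0, 0, 0.022], 0, 0],
    [[0, 0, 0.007], 0, 0],
    [[0, 0, 0.003], 0, 0],
    [[0, 0, 0.002], 0, 0]
  ]
}}

```text
time: 12.58
tool_pos: [0.5623, 0.2912, 0.0301]
tool_rot: [3.059, 0.099, 1.661]
contact_force: [0.3, -1.1, -0.1]
opening: 0.0116
grip_force: 12.0
```

{"name": "carry_out", "arguments": {
  "commands": [
    [[0, 0, 0.002], 0, 0],
    [[0, 0, 0], 0, 0.25],
    [[0, 0, 0], 0, 0.25],
    [[0, 0, -0.04], 0, 0.3],
    [[0, 0, -0.06], 0, 0.3]
  ]
}}

```text
time: 13.2
tool_pos: [0.5516, 0.2998, 0.1251]
tool_rot: [3.065, 0.101, 1.662]
contact_force: [0.9, 0.8, 0.2]
opening: 0.0275
grip_force: 0.0
```

Run:
```python
from h import *
plan([.45,-.05,.6],-.1)
o=robot.observe();p=robot.read_camera('wrist');save(p,'w3.png')
c=robot.read_camera('scene')
ws=robot.read_camera('top')
for n in('forceps','spatula','cradle_left','cradle_right'):
    rs=[]
    for q in(ws,c):
        r=robot.tip_of(q,n)
        r=[x for x in r if x['p']>.4]
        if r: rs.append((r[0]['at'],ray(q,r[0]['at'])))
    if len(rs)==2:
        (o1,d1),(o2,d2)=rs[0][1],rs[1][1]
        s=np.linalg.lstsq(np.c_[d1,-d2],o2-o1,rcond=None)[0]
        a,b=o1+d1*s[0],o2+d2*s[1];print(n,((a+b)/2).round(4),np.linalg.norm(a-b).round(4))
```

```text
t 13.2 pos [0.5516 0.2998 0.1251] z [ 0.085 -0.093 -0.992] y [0.992 0.098 0.076] q [ 0.43  0.62  1.41 -0.14  1.08  0.4 ]
turn 0.198 then shift [-0.3973 -0.0215 -0.4471]
tool axes after: [[0.106, 0.991, -0.084], [0.991, -0.098, 0.094], [0.085, -0.093, -0.992]]
forceps [ 5.834e-01 -2.000e-04  6.530e-02] 0.0099
spatula [ 0.5601 -0.1536  0.0676] 0.0025
cradle_left [ 5.935e-01 -1.000e-04  6.940e-02] 0.0031
cradle_right [ 0.5622 -0.1547  0.0742] 0.0002
```

View pics/w3.png

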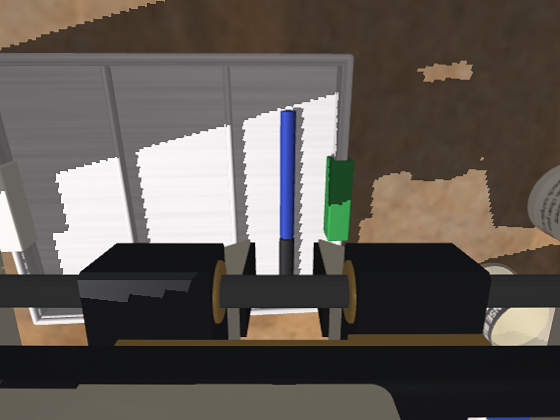

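The marker lies along the lane beside the green clip, from (288,110) down past (285,275). Next I'll check clearance up high before tilting.

Run:
```python
from h import *
p=robot.read_camera('scene')
for uv in((20,60),(100,35),(245,0),(222,10)):
    o,d=ray(p,uv)
    print(uv,[(x,(o+d*(x-o[0])/d[0]).round(2)[1:].tolist()) for x in(.6,.7,.8,.9)])
print(o.round(2))
plan([.48,.07,.64],-.149)
```

```text
(20, 60) [(0.6, [0.49, 0.59]), (0.7, [0.44, 0.56]), (0.8, [0.39, 0.54]), (0.9, [0.35, 0.51])]
(100, 35) [(0.6, [0.34, 0.6]), (0.7, [0.27, 0.57]), (0.8, [0.21, 0.55]), (0.9, [0.14, 0.53])]
(245, 0) [(0.6, [-0.05, 0.6]), (0.7, [-0.17, 0.58]), (0.8, [-0.29, 0.56]), (0.9, [-0.41, 0.54])]
(222, 10) [(0.6, [0.03, 0.59]), (0.7, [-0.08, 0.57]), (0.8, [-0.19, 0.55]), (0.9, [-0.29, 0.52])]
[-0.14  0.83  0.77]
t 13.8 pos [0.5525 0.3    0.1251] z [ 0.088 -0.092 -0.992] y [0.992 0.098 0.079] q [ 0.43  0.62  1.41 -0.14  1.07  0.4 ]
turn 0.248 then shift [-0.2778  0.0146 -0.4959]
tool axes after: [[0.156, 0.985, -0.078], [0.984, -0.148, 0.101], [0.088, -0.092, -0.992]]
```

{"name": "carry_out", "arguments": {
  "commands": [
    [[0, 0, -0.054], 0.083, 0.4],
    [[0, 0, -0.054], 0.083, 0.4],
    [[0, 0, -0.054], 0.083, 0.4],
    [[-0.033, -0.003, -0.042], 0, 0.4],
    [[-0.033, -0.003, -0.042], 0, 0.4],
    [[-0.033, -0.003, -0.042], 0, 0.4],
    [[-0.033, -0.003, -0.042], 0, 0.4],
    [[-0.033, -0.003, -0.042], 0, 0.4],
    [[-0.033, -0.003, -0.042], 0, 0.4],
    [[-0.033, -0.003, -0.042], 0, 0.4],
    [[-0.033, -0.003, -0.042], 0, 0.4],
    [[-0.03, -0.003, -0.042], 0, 0.4]
  ]
}}

```text
time: 15.3
tool_pos: [0.4308, 0.0633, 0.6828]
tool_rot: [3.038, 0.077, 1.412]
contact_force: [1.1, 0.7, 0.1]
opening: 0.0366
grip_force: 0.0
```

```bash
python3 -c "
from h import *
plan([.43,.065,.68],-.149)"
```

```text
t 15.3 pos [0.4308 0.0633 0.6828] z [ 0.09  -0.091 -0.992] y [ 0.983 -0.149  0.103] q [ 0.04  0.27  0.39 -0.14  2.39  0.08]
turn -0.002 then shift [ 0.0018 -0.0014  0.0026]
tool axes after: [[0.155, 0.985, -0.077], [0.984, -0.147, 0.103], [0.09, -0.091, -0.992]]
```

{"name": "carry_out", "arguments": {
  "commands": [
    [[0.01, 0.05, -0.02], 0, 0.4],
    [[0.01, 0.058, -0.01], 0, 0.4],
    [[0.01, 0.058, -0.01], 0, 0.4],
    [[0.01, 0.058, -0.01], 0, 0.4],
    [[0.01, 0.058, -0.01], 0, 0.4]
  ]
}}

```text
time: 15.92
tool_pos: [0.4772, 0.0533, 0.6526]
tool_rot: [-3.059, 0.053, 1.413]
contact_force: [0.1, -1.0, -0.1]
opening: 0.0365
grip_force: 0.0
```

```bash
python3 -c "
from h import *
plan([.43,.065,.68],-.149)"
```

```text
t 15.925 pos [0.4772 0.0533 0.6526] z [-0.09  -0.039 -0.995] y [ 0.984 -0.161 -0.083] q [-0.02  0.54  0.04 -0.09  2.66  0.06]
turn -0.014 then shift [ 0.0034 -0.0506 -0.0234]
tool axes after: [[0.143, 0.988, -0.052], [0.986, -0.147, -0.084], [-0.09, -0.039, -0.995]]
```

{"name": "carry_out", "arguments": {
  "commands": [
    [[0.006, 0.025, -0.055], 0, 0.4],
    [[0.006, 0.025, -0.055], 0, 0.4],
    [[0.006, 0.025, -0.055], 0, 0.4]
  ]
}}

```text
time: 16.3
tool_pos: [0.456, 0.0525, 0.6759]
tool_rot: [-3.108, 0.035, 1.412]
contact_force: [-0.3, -0.1, 0.5]
opening: 0.0368
grip_force: 0.0
```

```bash
python3 -c "
from h import *
plan([.43,.065,.68],-.149)"
```

```text
t 16.3 pos [0.456  0.0525 0.6759] z [-0.039 -0.03  -0.999] y [ 0.987 -0.159 -0.034] q [-0.03  0.49  0.04 -0.07  2.66  0.07]
turn -0.01 then shift [ 0.0084 -0.0277 -0.0035]
tool axes after: [[0.148, 0.988, -0.035], [0.988, -0.149, -0.034], [-0.039, -0.03, -0.999]]
```

{"name": "carry_out", "arguments": {
  "commands": [
    [[-0.018, -0.039, -0.03], 0, 0.4],
    [[-0.018, -0.039, -0.03], 0, 0.4],
    [[-0.018, -0.039, -0.03], 0, 0.4],
    [[-0.018, -0.039, -0.03], 0, 0.4]
  ]
}}

```text
time: 16.8
tool_pos: [0.3719, 0.0111, 0.7484]
tool_rot: [3.005, 0.055, 1.411]
contact_force: [0.2, -0.2, -0.0]
opening: 0.0367
grip_force: 0.0
```

```bash
python3 -c "
from h import *
plan([.256,-.015,.81],-.149)"
```

```text
t 16.8 pos [0.3719 0.0111 0.7484] z [ 0.126 -0.075 -0.989] y [ 0.979 -0.15   0.136] q [-0.13  0.31  0.04 -0.13  2.66 -0.09]
turn -0.004 then shift [-0.0471 -0.1014 -0.0735]
tool axes after: [[0.155, 0.986, -0.055], [0.98, -0.146, 0.135], [0.126, -0.075, -0.989]]
```

{"name": "carry_out", "arguments": {
  "commands": [
    [[-0.008, -0.042, -0.025], 0, 0.4],
    [[-0.008, -0.042, -0.025], 0, 0.4],
    [[-0.008, -0.042, -0.022], 0, 0.4],
    [[-0.008, -0.042, -0.022], 0, 0.4],
    [[-0.008, -0.042, -0.022], 0, 0.4]
  ]
}}

```text
time: 17.42
tool_pos: [0.1864, 0.0135, 0.7926]
tool_rot: [2.913, 0.078, 1.407]
contact_force: [0.2, -0.3, 0.7]
opening: 0.037
grip_force: 0.0
```

```bash
python3 -c "
from h import *
plan([.256,-.015,.81],-.149)"
```

```text
t 17.425 pos [0.1864 0.0135 0.7926] z [ 0.211 -0.112 -0.971] y [ 0.964 -0.141  0.226] q [-0.25 -0.06  0.31 -0.12  2.66 -0.21]
turn 0.004 then shift [-0.0178  0.0751  0.001 ]
tool axes after: [[0.166, 0.983, -0.077], [0.963, -0.145, 0.226], [0.211, -0.112, -0.971]]
```

{"name": "carry_out", "arguments": {
  "commands": [
    [[0.02, 0.01, -0.055], 0, 0.4],
    [[0.02, 0.01, -0.055], 0, 0.4],
    [[0.02, 0.01, -0.055], 0, 0.4],
    [[0.01, 0.01, -0.055], 0, 0.4]
  ]
}}

```text
time: 17.92
tool_pos: [0.1853, 0.0857, 0.812]
tool_rot: [2.8, 0.077, 1.408]
contact_force: [0.1, 0.5, 0.7]
opening: 0.037
grip_force: 0.0
```

```bash
python3 -c "
from h import *
plan([.256,-.015,.81],-.149)"
```

```text
t 17.925 pos [0.1853 0.0857 0.812 ] z [ 0.319 -0.126 -0.939] y [ 0.934 -0.127  0.334] q [ 0.42  0.04  0.13 -0.55  2.66  0.04]
turn 0.012 then shift [-0.0865  0.0792  0.037 ]
tool axes after: [[0.173, 0.982, -0.073], [0.932, -0.139, 0.335], [0.319, -0.126, -0.939]]
```

```bash
python3 -c "
from h import *
plan([.512,-.145,.20],-.149)"
```

```text
t 17.925 pos [0.1853 0.0857 0.812 ] z [ 0.319 -0.126 -0.939] y [ 0.934 -0.127  0.334] q [ 0.42  0.04  0.13 -0.55  2.66  0.04]
turn 0.012 then shift [-0.1256  0.1316  0.708 ]
tool axes after: [[0.173, 0.982, -0.073], [0.932, -0.139, 0.335], [0.319, -0.126, -0.939]]
```

{"name": "carry_out", "arguments": {
  "commands": [
    [[-0.0105, 0.011, 0.059], 0.012, 0.4],
    [[-0.0105, 0.011, 0.059], 0, 0.4],
    [[-0.0105, 0.011, 0.059], 0, 0.4],
    [[-0.0105, 0.011, 0.059], 0, 0.4],
    [[-0.0105, 0.011, 0.059], 0, 0.4],
    [[-0.0105, 0.011, 0.059], 0, 0.4],
    [[-0.0105, 0.011, 0.059], 0, 0.4],
    [[-0.0105, 0.011, 0.059], 0, 0.4],
    [[-0.0105, 0.011, 0.059], 0, 0.4],
    [[-0.0105, 0.011, 0.059], 0, 0.4],
    [[-0.0105, 0.011, 0.059], 0, 0.4],
    [[-0.0105, 0.011, 0.059], 0, 0.4],
    [[0, 0, 0], 0, 0.4]
  ]
}}

```text
time: 19.55
tool_pos: [0.5014, -0.1518, 0.2386]
tool_rot: [2.803, 0.098, 1.402]
contact_force: [0.1, 0.1, 0.1]
opening: 0.0368
grip_force: 0.0
```

Run:
```python
from h import *
plan([.512,-.145,.20],-.149)
o=robot.observe();p=robot.read_camera('wrist');save(p,'w4.png')
for n,z in(('spatula',.067),('cradle_right',.067),('forceps',.067),('cradle_left',.067)):
    print(n,[(round(q['p'],2),np.round(q['at']).tolist(),onz(p,q['at'],z,o).round(4)[:2].tolist()) for q in robot.tip_of(p,n)[:2]])
```

```text
t 19.55 pos [ 0.5014 -0.1518  0.2386] z [ 0.312 -0.146 -0.939] y [ 0.935 -0.127  0.331] q [-0.44  0.18  1.82  0.    0.79 -0.29]
turn 0.014 then shift [ 0.0122 -0.0039  0.0385]
tool axes after: [[0.18, 0.979, -0.093], [0.933, -0.14, 0.332], [0.312, -0.146, -0.939]]
spatula [(0.65, [284.0, 158.0], [0.5637, -0.1503]), (0.28, [284.0, 153.0], [0.5649, -0.1457])]
cradle_right [(0.82, [284.0, 153.0], [0.5651, -0.1462])]
forceps []
cradle_left [(0.18, [257.0, 64.0], [0.5523, -0.0688])]
```

View pics/w4.png

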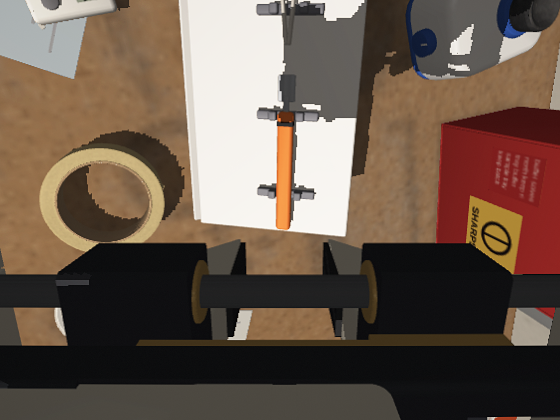

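Wrist view: the spatula lies in the right cradle from the blade at (287,80) to the handle end (283,228). The ribs are at (287,115) and (285,190), and the rest's side edge runs from (195,219) to (345,235). The tape at (103,200) and the sharps box on the right are both clear.

Run:
```python
from h import *
o=robot.observe();p=robot.read_camera('wrist')
lo=onz(p,(195,219),.015,o);hi=onz(p,(345,235),.09,o)
a=-.149;X=np.array([np.cos(a),np.sin(a),0]);Y=np.array([-np.sin(a),np.cos(a),0]);Z=np.array([0,0,1.])
print(lo,hi,(hi-lo)@X,(hi-lo)@Y)
N=-.5*X+.866*Z;mid=(lo+hi)/2
def onpl(uv,h):
    O,d=ray(p,uv,o);q=mid+N*h;return O+d*((q-O)@N)/(d@N)
for uv,h in(((284.5,153),.015),((283,226),.015),((286.5,123),.015),((287,115),.012),((285,190),.012)):
    w=onpl(uv,h);print(uv,w.round(4),'x along slope from mid',((w-mid)@(.866*X+.5*Z)).round(4),'y',((w-mid)@Y).round(4))
```

```text
[ 0.48020814 -0.21207146  0.015     ] [ 0.61511994 -0.23703966  0.09      ] 0.1371234911096204 -0.004663996560469174
(284.5, 153) [ 0.5679 -0.146   0.0747] x along slope from mid 0.0183 y 0.0807
(283, 226) [ 0.5572 -0.2167  0.0746] x along slope from mid 0.0182 y 0.0092
(286.5, 123) [ 0.573  -0.1199  0.0753] x along slope from mid 0.0196 y 0.1072
(287, 115) [ 0.5752 -0.1137  0.0726] x along slope from mid 0.0194 y 0.1137
(285, 190) [ 0.5646 -0.1817  0.0724] x along slope from mid 0.0189 y 0.0449
```

```bash
python3 -c "
from h import *
plan([.5674,-.1481,.0832],-.149)"
```

```text
t 19.85 pos [ 0.5024 -0.1514  0.2447] z [ 0.322 -0.15  -0.935] y [ 0.932 -0.123  0.341] q [-0.44  0.17  1.82  0.    0.79 -0.29]
turn 0.016 then shift [0.0303 0.0047 0.1714]
tool axes after: [[0.182, 0.979, -0.095], [0.929, -0.139, 0.342], [0.322, -0.15, -0.935]]
```

{"name": "carry_out", "arguments": {
  "commands": [
    [[0.008, 0.001, 0.04], 0.016, 0.32],
    [[0.008, 0.001, 0.04], 0, 0.32],
    [[0.008, 0.001, 0.04], 0, 0.32],
    [[0.006, 0.001, 0.034], 0, 0.32],
    [[0, 0, 0], 0, 0.32]
  ]
}}

```text
time: 20.48
tool_pos: [0.5596, -0.145, 0.0955]
tool_rot: [2.798, 0.094, 1.388]
contact_force: [0.2, 0.2, 0.5]
opening: 0.0292
grip_force: 0.0
```

```bash
python3 -c "
from h import *
plan([.5674,-.1481,.0832],-.149)
p=robot.read_camera('wrist');save(p,'w5.png')"
```

```text
t 20.475 pos [ 0.5596 -0.145   0.0955] z [ 0.316 -0.148 -0.937] y [ 0.932 -0.14   0.336] q [-0.37  0.47  1.87 -0.05  0.45 -0.17]
turn 0.0 then shift [-0.0005  0.0035  0.0144]
tool axes after: [[0.181, 0.979, -0.093], [0.932, -0.14, 0.336], [0.316, -0.148, -0.937]]
```

View pics/w5.png

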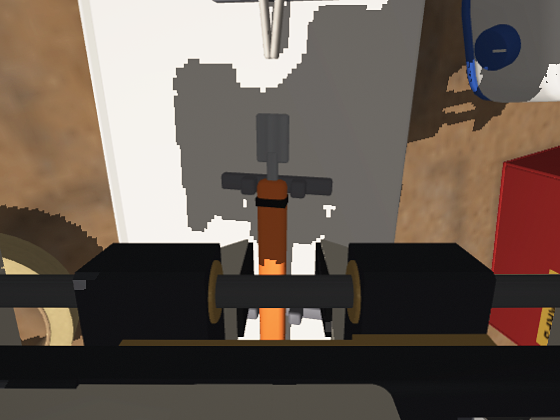

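The close view shows the handle centre at column 272 and the jaw centre near 284, so I'll shift about 5 mm in −y while closing in.

{"name": "carry_out", "arguments": {
  "commands": [
    [[0, -0.005, 0.005], 0, 0.32],
    [[0, 0, 0.005], 0, 0.32],
    [[0, 0, 0.001], 0, 0.32]
  ]
}}

```text
time: 20.9
tool_pos: [0.5589, -0.1468, 0.0848]
tool_rot: [2.795, 0.094, 1.387]
contact_force: [-0.8, 1.0, -0.0]
opening: 0.0295
grip_force: 0.0
```

Run:
```python
from h import *
o=robot.observe();print(o['tool_pos'],o['contact_force'])
p=robot.read_camera('wrist');im=np.asarray(p['pixels'])[150:340,180:380]
cv2.imwrite('pics/w6.png',cv2.cvtColor(cv2.resize(im,None,fx=3,fy=3),cv2.COLOR_RGB2BGR))
```

```text
[ 0.55892588 -0.14679898  0.08478614] [-0.82506161  0.96618151 -0.00644903]
```

View pics/w6.png

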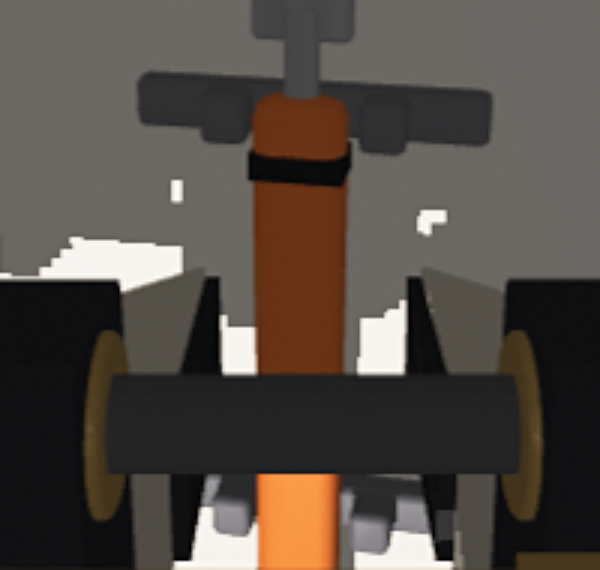

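The handle sits between the pads (crop column 300, jaw centre 314) with no contact force yet. I'll go 4 mm deeper and close.

{"name": "carry_out", "arguments": {
  "commands": [
    [[0, -0.001, 0.004], 0, 0.32],
    [[0, 0, 0], 0, 0.32],
    [[0, 0, 0], 0, 0],
    [[0, 0, 0], 0, 0],
    [[0, 0, 0], 0, 0]
  ],
  "newtons": 12
}}

```text
time: 21.58
tool_pos: [0.5591, -0.147, 0.0802]
tool_rot: [2.795, 0.094, 1.387]
contact_force: [-0.0, -0.2, 0.1]
opening: 0.0144
grip_force: 12.0
```

{"name": "carry_out", "arguments": {
  "commands": [
    [[0, 0, -0.01], 0, 0],
    [[0, 0, -0.03], 0, 0],
    [[0, 0, -0.05], 0, 0],
    [[0, 0, -0.05], 0, 0]
  ],
  "newtons": 20
}}

```text
time: 22.08
tool_pos: [0.5139, -0.1258, 0.2129]
tool_rot: [2.796, 0.094, 1.387]
contact_force: [0.1, -0.0, 0.4]
opening: 0.0139
grip_force: 20.0
```

Run:
```python
from h import *
c=np.array([.4855,.288]);u=np.array([np.cos(.105),np.sin(.105)])
print('last lane',c-.076*u,'mid',c)
plan([.30,.05,.10],.105)
```

```text
last lane [0.40991857 0.28003466] mid [0.4855 0.288 ]
t 22.075 pos [ 0.5139 -0.1258  0.2129] z [ 0.317 -0.149 -0.937] y [ 0.931 -0.14   0.338] q [-0.37  0.22  1.85 -0.04  0.71 -0.18]
turn -0.244 then shift [ 0.2029 -0.2194  0.0118]
tool axes after: [[-0.049, 0.984, -0.173], [0.947, 0.1, 0.305], [0.317, -0.149, -0.937]]
```

{"name": "carry_out", "arguments": {
  "commands": [
    [[-0.011, -0.054, 0.004], 0, 0],
    [[-0.011, -0.054, 0.004], 0, 0],
    [[-0.011, -0.054, 0.004], 0, 0],
    [[-0.011, -0.054, 0.004], 0, 0],
    [[0.004, -0.014, 0.038], 0, 0],
    [[0.004, -0.014, 0.038], 0, 0],
    [[0.004, -0.014, 0.038], 0, 0]
  ]
}}

```text
time: 22.95
tool_pos: [0.3085, -0.158, 0.0746]
tool_rot: [2.832, 0.034, 1.408]
contact_force: [0.5, 1.3, 0.6]
opening: 0.0141
grip_force: 20.0
```

```bash
python3 -c "
from h import *
plan([.30,-.14,.05],-.149)"
```

```text
t 22.95 pos [ 0.3085 -0.158   0.0746] z [ 0.296 -0.081 -0.952] y [ 0.941 -0.144  0.305] q [-0.85  0.21  2.44  0.64  0.28 -1.29]
turn -0.002 then shift [ 0.0172 -0.0181  0.0194]
tool axes after: [[0.16, 0.987, -0.035], [0.942, -0.142, 0.305], [0.296, -0.081, -0.952]]
```

{"name": "carry_out", "arguments": {
  "commands": [
    [[0.055, 0, 0], 0, 0],
    [[0.055, 0, 0], 0, 0],
    [[0.03, -0.01, 0.03], 0, 0],
    [[0.004, -0.014, 0.038], 0, 0]
  ]
}}

```text
time: 23.45
tool_pos: [0.3332, -0.0554, 0.0708]
tool_rot: [2.896, -0.001, 1.422]
contact_force: [0.5, -0.2, -0.1]
opening: 0.0142
grip_force: 20.0
```

```bash
python3 -c "
from h import *
plan([.30,-.04,.05],-.149)"
```

```text
t 23.45 pos [ 0.3332 -0.0554  0.0708] z [ 0.241 -0.035 -0.97 ] y [ 0.959 -0.144  0.243] q [-0.46  0.22  2.42  0.28  0.28 -0.57]
turn 0.0 then shift [ 0.0103 -0.0391  0.0117]
tool axes after: [[0.148, 0.989, 0.001], [0.959, -0.144, 0.243], [0.241, -0.035, -0.97]]
```

{"name": "carry_out", "arguments": {
  "commands": [
    [[0.02, -0.02, 0.04], 0, 0],
    [[0.02, -0.02, 0.04], 0, 0],
    [[0.01, -0.02, 0.035], 0, 0]
  ]
}}

```text
time: 23.82
tool_pos: [0.3334, -0.0096, 0.0395]
tool_rot: [2.99, -0.027, 1.425]
contact_force: [0.4, -0.4, -0.5]
opening: 0.0137
grip_force: 20.0
```

```bash
python3 -c "
from h import *
plan([.30,-.04,.05],-.149)"
```

```text
t 23.825 pos [ 0.3334 -0.0096  0.0395] z [ 0.153  0.005 -0.988] y [ 0.977 -0.148  0.151] q [-0.31  0.33  2.39  0.18  0.28 -0.33]
turn -0.002 then shift [-0.0345 -0.0267 -0.0156]
tool axes after: [[0.143, 0.989, 0.027], [0.978, -0.146, 0.151], [0.153, 0.005, -0.988]]
```

{"name": "carry_out", "arguments": {
  "commands": [
    [[0, -0.04, 0.02], 0, 0],
    [[0, -0.04, 0.012], 0, 0]
  ]
}}

```text
time: 24.08
tool_pos: [0.2722, -0.0014, 0.0434]
tool_rot: [3.031, -0.038, 1.426]
contact_force: [-0.3, -0.1, -0.9]
opening: 0.0144
grip_force: 20.0
```

```bash
python3 -c "
from h import *
plan([.41,.28,.12],.105,.08)"
```

```text
t 24.075 pos [ 0.2722 -0.0014  0.0434] z [ 0.115  0.021 -0.993] y [ 0.983 -0.147  0.11 ] q [-0.36  0.26  2.51  0.22  0.28 -0.42]
turn -0.252 then shift [0.2659 0.1743 0.0257]
tool axes after: [[-0.106, 0.994, 0.009], [0.988, 0.104, 0.116], [0.115, 0.021, -0.993]]
```

{"name": "carry_out", "arguments": {
  "commands": [
    [[0, 0, -0.027], -0.084, 0],
    [[0, 0, -0.027], -0.084, 0],
    [[0, 0, -0.027], -0.084, 0],
    [[0.044, 0.029, 0.004], 0, 0],
    [[0.044, 0.029, 0.004], 0, 0],
    [[0.044, 0.029, 0.004], 0, 0],
    [[0.044, 0.029, 0.004], 0, 0],
    [[0.044, 0.029, 0.004], 0, 0],
    [[0.046, 0.029, 0.004], 0, 0],
    [[0, 0, 0], 0, 0]
  ]
}}

```text
time: 25.32
tool_pos: [0.4113, 0.2825, 0.1229]
tool_rot: [3.023, -0.01, 1.679]
contact_force: [-0.0, -0.6, -0.1]
opening: 0.0143
grip_force: 20.0
```

Run:
```python
from h import *
plan([.41,.28,.04],.105)
o=robot.observe();p=robot.read_camera('wrist');save(p,'w7.png')
for n in('tray','end_clip','spatula'):
    print(n,[(round(q['p'],2),np.round(q['at']).tolist(),onz(p,q['at'],0,o).round(4)[:2].tolist()) for q in robot.tip_of(p,n)[:2]])
```

```text
t 25.325 pos [0.4113 0.2825 0.1229] z [ 0.117  0.023 -0.993] y [0.987 0.106 0.118] q [ 0.47  0.38  1.85 -0.04  0.79  0.39]
turn 0.002 then shift [-0.0033 -0.0114  0.0821]
tool axes after: [[-0.106, 0.994, 0.011], [0.988, 0.104, 0.118], [0.117, 0.023, -0.993]]
tray [(0.94, [356.0, 204.0], [0.4847, 0.2904])]
end_clip [(0.56, [213.0, 206.0], [0.3739, 0.2795])]
spatula [(0.66, [287.0, 263.0], [0.4352, 0.2374])]
```

View pics/w7.png

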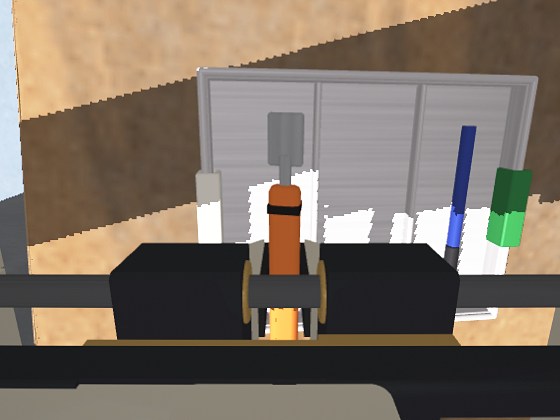

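Wrist view: the spatula's blade is at (285,140), over the lane beside the white clip between the end wall (205) and the divider (317), and the marker is still in place at (460,190). I'll lower it with a light grip so it can pivot flat.

{"name": "carry_out", "arguments": {
  "commands": [
    [[-0.001, -0.005, 0.035], 0, 0],
    [[-0.001, -0.005, 0.035], 0, 0],
    [[0, 0, 0.014], 0, 0],
    [[0, 0, 0.005], 0, 0],
    [[0, 0, 0], 0, 0]
  ],
  "newtons": 8
}}

```text
time: 26.15
tool_pos: [0.4109, 0.2785, 0.0335]
tool_rot: [3.025, -0.01, 1.675]
contact_force: [-0.6, 0.3, -0.4]
opening: 0.0147
grip_force: 8.0
```

{"name": "carry_out", "arguments": {
  "commands": [
    [[0, 0, 0.004], 0, 0],
    [[0, 0, 0.003], 0, 0]
  ],
  "newtons": 6
}}

```text
time: 26.4
tool_pos: [0.4116, 0.2789, 0.0263]
tool_rot: [3.024, -0.01, 1.676]
contact_force: [-0.0, 0.6, -0.1]
opening: 0.0144
grip_force: 6.0
```

{"name": "carry_out", "arguments": {
  "commands": [
    [[0, 0, 0.002], 0, 0],
    [[0, 0, 0.001], 0, 0]
  ]
}}

```text
time: 26.65
tool_pos: [0.4116, 0.2787, 0.0228]
tool_rot: [3.026, -0.009, 1.676]
contact_force: [0.4, 0.1, 0.3]
opening: 0.014
grip_force: 6.0
```

```bash
python3 -c "
from h import *
o=robot.observe();print(o['tool_pos'],o['contact_force'],o['torque'])"
```

```text
[0.41155553 0.27873208 0.02281632] [0.44928118 0.12956123 0.34067587] [ 0.00649703 -0.07232029  0.02008039]
```

{"name": "carry_out", "arguments": {
  "commands": [
    [[0, 0, 0.002], 0, 0],
    [[0, 0, 0.001], 0, 0]
  ]
}}

```text
time: 26.9
tool_pos: [0.4118, 0.2788, 0.0218]
tool_rot: [3.025, -0.009, 1.676]
contact_force: [-9.6, -3.1, 35.2]
opening: 0.014
grip_force: 20.2
```

{"name": "carry_out", "arguments": {
  "commands": [
    [[0, 0, 0.002], 0, 0],
    [[0, 0, 0], 0, 0]
  ]
}}

```text
time: 27.15
tool_pos: [0.4118, 0.2788, 0.0216]
tool_rot: [3.024, -0.009, 1.676]
contact_force: [-14.4, -5.9, 48.3]
opening: 0.014
grip_force: 25.6
```

The fingertips are on the tray floor at 48 N, so I'll back off slightly at once and then open.

{"name": "carry_out", "arguments": {
  "commands": [
    [[0, 0, -0.003], 0, 0],
    [[0, 0, -0.001], 0, 0.2],
    [[0, 0, -0.001], 0, 0.22],
    [[0, 0, -0.002], 0, 0.25]
  ]
}}

```text
time: 27.65
tool_pos: [0.4109, 0.2784, 0.0243]
tool_rot: [3.027, -0.009, 1.675]
contact_force: [0.9, -0.3, 0.1]
opening: 0.0223
grip_force: 0.0
```

```bash
python3 -c "
from h import *
plan([.21,-.05,.76],-.149,.12)"
```

```text
t 27.65 pos [0.4109 0.2784 0.0243] z [ 0.113  0.02  -0.993] y [0.988 0.103 0.114] q [ 0.46  0.55  1.94 -0.06  0.54  0.41]
turn 0.25 then shift [-0.3266 -0.0695 -0.6402]
tool axes after: [[0.143, 0.989, 0.037], [0.983, -0.147, 0.109], [0.113, 0.02, -0.993]]
```

{"name": "carry_out", "arguments": {
  "commands": [
    [[0, 0, -0.03], 0, 0.25],
    [[0, 0, -0.03], 0.083, 0.25],
    [[0, 0, -0.03], 0.083, 0.35],
    [[0, 0, -0.03], 0.083, 0.35],
    [[-0.027, -0.006, -0.053], 0, 0.35],
    [[-0.027, -0.006, -0.053], 0, 0.35],
    [[-0.027, -0.006, -0.053], 0, 0.35],
    [[-0.027, -0.006, -0.053], 0, 0.35],
    [[-0.027, -0.006, -0.053], 0, 0.35],
    [[-0.027, -0.006, -0.053], 0, 0.35],
    [[-0.027, -0.006, -0.053], 0, 0.35],
    [[-0.027, -0.006, -0.053], 0, 0.35],
    [[-0.027, -0.006, -0.053], 0, 0.35],
    [[-0.027, -0.006, -0.053], 0, 0.35],
    [[-0.027, -0.006, -0.053], 0, 0.35],
    [[-0.027, -0.006, -0.053], 0, 0.35]
  ]
}}

```text
time: 29.65
tool_pos: [0.2084, -0.0457, 0.754]
tool_rot: [3.031, -0.037, 1.428]
contact_force: [2.4, -0.1, 0.4]
opening: 0.0321
grip_force: 0.0
```

```bash
python3 -c "
from h import *
plan([.21,-.05,.79],-.149)"
```

```text
t 29.65 pos [ 0.2084 -0.0457  0.754 ] z [ 0.115  0.021 -0.993] y [ 0.983 -0.145  0.111] q [-0.73 -0.07  0.5   0.19  2.63 -0.41]
turn 0.002 then shift [-0.0027  0.0062 -0.0356]
tool axes after: [[0.144, 0.989, 0.038], [0.983, -0.147, 0.111], [0.115, 0.021, -0.993]]
```

{"name": "carry_out", "arguments": {
  "commands": [
    [[0.008, 0.005, -0.055], 0, 0.35],
    [[0.008, 0.005, -0.055], 0, 0.35],
    [[0.008, 0.005, -0.055], 0, 0.35],
    [[0.008, 0.005, -0.055], 0, 0.35],
    [[0.008, 0.005, -0.055], 0, 0.35]
  ]
}}

```text
time: 30.28
tool_pos: [0.2141, 0.0042, 0.7936]
tool_rot: [2.897, 0.0, 1.421]
contact_force: [0.3, -0.1, 0.6]
opening: 0.0323
grip_force: 0.0
```

```bash
python3 -c "
from h import *
plan([.21,-.05,.79],-.149)"
```

```text
t 30.275 pos [0.2141 0.0042 0.7936] z [ 0.239 -0.036 -0.97 ] y [ 0.959 -0.145  0.242] q [-0.46 -0.03  0.28  0.16  2.66 -0.16]
turn 0.0 then shift [-0.0542  0.003   0.0044]
tool axes after: [[0.149, 0.989, -0.0], [0.959, -0.145, 0.242], [0.239, -0.036, -0.97]]
```

{"name": "carry_out", "arguments": {
  "commands": [
    [[0.008, 0.005, -0.058], 0, 0.35],
    [[0.008, 0.005, -0.058], 0, 0.35],
    [[0.008, 0.005, -0.058], 0, 0.35],
    [[0.008, 0.005, -0.058], 0, 0.35]
  ]
}}

```text
time: 30.78
tool_pos: [0.1831, 0.0511, 0.8178]
tool_rot: [2.782, 0.013, 1.416]
contact_force: [0.2, -0.1, -1.4]
opening: 0.0321
grip_force: 0.0
```

```bash
python3 -c "
from h import *
plan([.52,.0,.20],-.149)"
```

```text
t 30.775 pos [0.1831 0.0511 0.8178] z [ 0.346 -0.066 -0.936] y [ 0.925 -0.139  0.352] q [-0.07 -0.04  0.16 -0.09  2.66 -0.01]
turn 0.0 then shift [0.0092 0.1012 0.6982]
tool axes after: [[0.154, 0.988, -0.013], [0.925, -0.139, 0.352], [0.346, -0.066, -0.936]]
```

{"name": "carry_out", "arguments": {
  "commands": [
    [[0.002, 0.009, 0.0597], 0, 0.32],
    [[0.002, 0.009, 0.0597], 0, 0.32],
    [[0.002, 0.009, 0.0597], 0, 0.32],
    [[0.002, 0.009, 0.0597], 0, 0.32],
    [[0.002, 0.009, 0.0597], 0, 0.32],
    [[0.002, 0.009, 0.0597], 0, 0.32],
    [[0.002, 0.009, 0.0597], 0, 0.32],
    [[0.002, 0.009, 0.0597], 0, 0.32],
    [[0.002, 0.009, 0.0597], 0, 0.32],
    [[0.002, 0.009, 0.0597], 0, 0.32],
    [[0.002, 0.009, 0.0597], 0, 0.32],
    [[0.002, 0.009, 0.0597], 0, 0.32],
    [[0.002, 0.009, 0.0597], 0, 0.32],
    [[0, 0, 0], 0, 0.32]
  ]
}}

```text
time: 32.52
tool_pos: [0.5487, 0.0084, 0.1598]
tool_rot: [2.794, 0.016, 1.417]
contact_force: [-0.0, -0.3, 0.3]
opening: 0.0295
grip_force: 0.0
```

Run:
```python
from h import *
plan([.5815,.0052,.0802],-.149)
o=robot.observe();p=robot.read_camera('wrist');save(p,'w8.png')
for n in('forceps','cradle_left'):
  for f in('tip_of','find_in'):
    print(n,f,[(round(q['p'],2),np.round(q['at']).tolist(),onz(p,q['at'],.068,o).round(4)[:2].tolist()) for q in getattr(robot,f)(p,n)[:2]])
```

```text
t 32.525 pos [0.5487 0.0084 0.1598] z [ 0.334 -0.067 -0.94 ] y [ 0.93  -0.138  0.34 ] q [-0.11  0.33  1.87 -0.06  0.6   0.08]
turn 0.002 then shift [0.0032 0.0038 0.086 ]
tool axes after: [[0.155, 0.988, -0.016], [0.93, -0.14, 0.34], [0.334, -0.067, -0.94]]
forceps tip_of [(0.88, [292.0, 207.0], [0.5897, 0.0051])]
forceps find_in [(0.91, [300.0, 193.0], [0.5967, 0.0139])]
cradle_left tip_of [(0.81, [294.0, 205.0], [0.5914, 0.0061])]
cradle_left find_in [(0.68, [277.0, 176.0], [0.582, 0.0299])]
```

{"name": "carry_out", "arguments": {
  "commands": [
    [[0.001, 0.002, 0.035], 0, 0.32],
    [[0.001, 0.002, 0.028], 0, 0.32],
    [[0, 0, 0.01], 0, 0.32],
    [[0, 0, 0], 0, 0.32]
  ]
}}

```text
time: 33.28
tool_pos: [0.58, 0.0048, 0.1004]
tool_rot: [2.78, 0.016, 1.418]
contact_force: [-0.7, -0.5, 0.4]
opening: 0.0296
grip_force: 0.0
```

Run:
```python
from h import *
plan([.5815,.0052,.0802],-.149)
p=robot.read_camera('wrist');im=np.asarray(p['pixels'])[150:340,180:380]
cv2.imwrite('pics/w9.png',cv2.cvtColor(cv2.resize(im,None,fx=3,fy=3),cv2.COLOR_RGB2BGR))
```

```text
t 33.275 pos [0.58   0.0048 0.1004] z [ 0.347 -0.069 -0.935] y [ 0.925 -0.137  0.354] q [-0.11  0.46  1.86 -0.07  0.46  0.1 ]
turn 0.002 then shift [ 0.0009 -0.0059  0.0194]
tool axes after: [[0.154, 0.988, -0.015], [0.925, -0.139, 0.354], [0.347, -0.069, -0.935]]
```

View pics/w9.png

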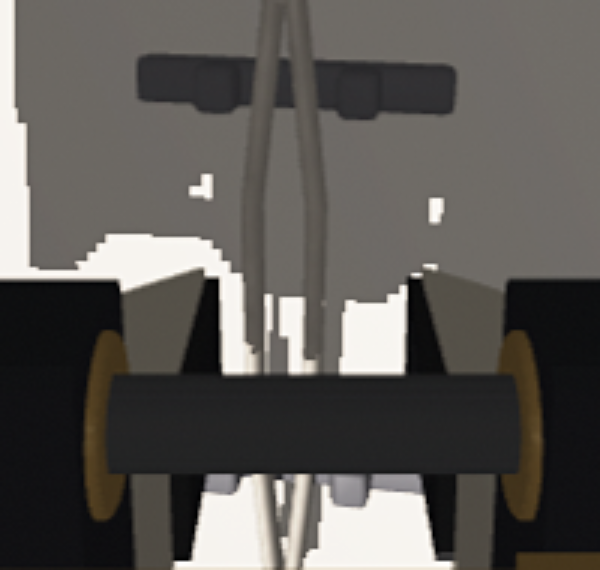

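The forceps are between the fingers, centred about 10 px left of the jaw centre. That agrees with the planned shift of −6 mm in y and 19 mm forward.

{"name": "carry_out", "arguments": {
  "commands": [
    [[0.001, -0.006, 0.008], 0, 0.32],
    [[0, 0, 0.008], 0, 0.32],
    [[0, 0, 0.003], 0, 0.32],
    [[0, 0, 0], 0, 0.32]
  ],
  "newtons": 12
}}

```text
time: 33.83
tool_pos: [0.5811, 0.0053, 0.0791]
tool_rot: [2.782, 0.016, 1.418]
contact_force: [0.0, 1.1, 0.4]
opening: 0.0298
grip_force: 0.0
```

```bash
python3 -c "
from h import *
plan([.5815,.0052,.0802],-.149);print(robot.observe()['contact_force'])"
```

```text
t 33.825 pos [0.5811 0.0053 0.0791] z [ 0.346 -0.068 -0.936] y [ 0.926 -0.137  0.352] q [-0.11  0.5   1.88 -0.08  0.41  0.11]
turn 0.002 then shift [-0.      0.0007 -0.0009]
tool axes after: [[0.155, 0.988, -0.015], [0.926, -0.139, 0.352], [0.346, -0.068, -0.936]]
[0.02454212 1.07328992 0.42356307]
```

{"name": "carry_out", "arguments": {
  "commands": [
    [[0, 0, 0], 0, 0],
    [[0, 0, 0], 0, 0],
    [[0, 0, 0], 0, 0]
  ],
  "newtons": 12
}}

```text
time: 34.2
tool_pos: [0.5812, 0.0053, 0.0796]
tool_rot: [2.781, 0.016, 1.417]
contact_force: [-0.5, 0.4, 0.6]
opening: 0.0131
grip_force: 12.0
```

{"name": "carry_out", "arguments": {
  "commands": [
    [[0, 0, -0.01], 0, 0],
    [[0, 0, -0.03], 0, 0],
    [[0, 0, -0.05], 0, 0],
    [[0, 0, -0.03], 0, 0]
  ],
  "newtons": 20
}}

```text
time: 34.7
tool_pos: [0.5393, 0.0137, 0.1944]
tool_rot: [2.779, 0.016, 1.418]
contact_force: [-0.7, 0.6, 0.3]
opening: 0.0132
grip_force: 20.0
```

```bash
python3 -c "
from h import *
plan([.335,.03,.10],-.149)"
```

```text
t 34.7 pos [0.5393 0.0137 0.1944] z [ 0.348 -0.069 -0.935] y [ 0.925 -0.137  0.355] q [-0.1   0.26  1.86 -0.06  0.66  0.09]
turn 0.002 then shift [-0.014  -0.2246  0.016 ]
tool axes after: [[0.154, 0.988, -0.015], [0.925, -0.139, 0.355], [0.348, -0.069, -0.935]]
```

{"name": "carry_out", "arguments": {
  "commands": [
    [[-0.021, -0.047, 0.003], 0, 0],
    [[-0.021, -0.047, 0.003], 0, 0],
    [[-0.021, -0.047, 0.003], 0, 0],
    [[-0.021, -0.047, 0.003], 0, 0],
    [[-0.018, -0.047, 0.003], 0, 0],
    [[0.006, -0.014, 0.038], 0, 0],
    [[0.01, -0.014, 0.038], 0, 0],
    [[0.01, -0.014, 0.038], 0, 0]
  ]
}}

```text
time: 35.7
tool_pos: [0.3259, -0.0519, 0.075]
tool_rot: [2.847, -0.05, 1.44]
contact_force: [0.3, -0.6, -0.8]
opening: 0.0127
grip_force: 20.0
```

```bash
python3 -c "
from h import *
plan([.335,.03,.10],-.149)"
```

```text
t 35.7 pos [ 0.3259 -0.0519  0.075 ] z [ 0.294  0.009 -0.956] y [ 0.947 -0.139  0.29 ] q [-0.55  0.19  2.47  0.61  0.28 -0.98]
turn 0.004 then shift [ 0.0835  0.0041 -0.0204]
tool axes after: [[0.134, 0.99, 0.051], [0.946, -0.143, 0.289], [0.294, 0.009, -0.956]]
```

{"name": "carry_out", "arguments": {
  "commands": [
    [[0.055, 0, 0], 0, 0],
    [[0.055, -0.005, 0.01], 0, 0],
    [[0.02, -0.02, 0.04], 0, 0],
    [[0.01, -0.02, 0.035], 0, 0]
  ]
}}

```text
time: 36.2
tool_pos: [0.3356, 0.0489, 0.0638]
tool_rot: [2.925, -0.064, 1.447]
contact_force: [-0.5, 0.2, 0.2]
opening: 0.0128
grip_force: 20.0
```

```bash
python3 -c "
from h import *
plan([.335,.03,.10],-.149)"
```

```text
t 36.2 pos [0.3356 0.0489 0.0638] z [ 0.221  0.035 -0.975] y [ 0.968 -0.135  0.214] q [-0.14  0.25  2.41  0.24  0.28 -0.24]
turn 0.01 then shift [-0.0164  0.0098 -0.0361]
tool axes after: [[0.133, 0.989, 0.066], [0.966, -0.145, 0.213], [0.221, 0.035, -0.975]]
```

{"name": "carry_out", "arguments": {
  "commands": [
    [[0.01, -0.02, 0.04], 0, 0],
    [[0.005, -0.02, 0.035], 0, 0],
    [[0, -0.04, 0.02], 0, 0],
    [[0, -0.04, 0.015], 0, 0]
  ]
}}

```text
time: 36.7
tool_pos: [0.2724, 0.083, 0.0439]
tool_rot: [3.034, -0.064, 1.445]
contact_force: [-0.7, -1.2, -0.1]
opening: 0.0132
grip_force: 20.0
```

```bash
python3 -c "
from h import *
plan([.4855,.289,.11],.105,.08)"
```

```text
t 36.7 pos [0.2724 0.083  0.0439] z [ 0.115  0.05  -0.992] y [ 0.985 -0.132  0.107] q [-0.04  0.27  2.48  0.19  0.28 -0.09]
turn -0.236 then shift [0.184  0.2396 0.0492]
tool axes after: [[-0.109, 0.993, 0.037], [0.987, 0.103, 0.119], [0.115, 0.05, -0.992]]
```

{"name": "carry_out", "arguments": {
  "commands": [
    [[0, 0, -0.027], -0.079, 0],
    [[0, 0, -0.027], -0.079, 0],
    [[0, 0, -0.027], -0.079, 0],
    [[0.031, 0.04, 0.004], 0, 0],
    [[0.031, 0.04, 0.004], 0, 0],
    [[0.031, 0.04, 0.008], 0, 0],
    [[0.031, 0.04, 0.008], 0, 0],
    [[0.031, 0.04, 0.008], 0, 0],
    [[0.03, 0.04, 0.008], 0, 0],
    [[0, 0, 0], 0, 0]
  ]
}}

```text
time: 37.95
tool_pos: [0.4867, 0.2914, 0.1201]
tool_rot: [3.02, -0.038, 1.682]
contact_force: [-0.5, 0.0, -0.8]
opening: 0.0127
grip_force: 20.0
```

Run:
```python
from h import *
plan([.4855,.289,.030],.105)
o=robot.observe();p=robot.read_camera('wrist');save(p,'w10.png')
for n in('tray','spatula','marker'):
    print(n,[(round(q['p'],2),np.round(q['at']).tolist(),onz(p,q['at'],0,o).round(4)[:2].tolist()) for q in robot.tip_of(p,n)[:2]])
```

```text
t 37.95 pos [0.4867 0.2914 0.1201] z [ 0.117  0.051 -0.992] y [0.987 0.106 0.121] q [0.4  0.49 1.68 0.   0.85 0.29]
turn 0.002 then shift [-0.0057 -0.0123  0.0891]
tool axes after: [[-0.109, 0.993, 0.038], [0.987, 0.104, 0.121], [0.117, 0.051, -0.992]]
tray [(0.84, [263.0, 216.0], [0.4874, 0.2878])]
spatula [(0.7, [164.0, 223.0], [0.4148, 0.2768])]
marker [(0.86, [363.0, 219.0], [0.5669, 0.2913])]
```

{"name": "carry_out", "arguments": {
  "commands": [
    [[-0.003, -0.006, 0.045], 0, 0],
    [[-0.003, -0.006, 0.035], 0, 0],
    [[0, 0, 0.009], 0, 0],
    [[0, 0, 0.003], 0, 0],
    [[0, 0, 0], 0, 0]
  ],
  "newtons": 8
}}

```text
time: 38.78
tool_pos: [0.485, 0.2871, 0.0283]
tool_rot: [3.02, -0.038, 1.68]
contact_force: [0.1, 0.2, -0.8]
opening: 0.0136
grip_force: 8.0
```

{"name": "carry_out", "arguments": {
  "commands": [
    [[0, 0, 0.003], 0, 0],
    [[0, 0, 0.001], 0, 0],
    [[0, 0, 0], 0, 0]
  ],
  "newtons": 5
}}

```text
time: 39.15
tool_pos: [0.4848, 0.2871, 0.0233]
tool_rot: [3.021, -0.037, 1.68]
contact_force: [-0.5, 0.4, 0.5]
opening: 0.0137
grip_force: 5.0
```

Just above the fingertips' floor contact, so I'll release gently.

{"name": "carry_out", "arguments": {
  "commands": [
    [[0, 0, 0], 0, 0.18],
    [[0, 0, -0.001], 0, 0.2],
    [[0, 0, -0.002], 0, 0.24],
    [[0, 0, -0.02], 0, 0.25],
    [[0, 0, -0.06], 0, 0.25],
    [[0, 0, -0.06], 0, 0.25],
    [[0, -0.02, -0.06], 0, 0.25],
    [[0, -0.04, -0.04], 0, 0.25],
    [[0, 0, 0], 0, 0.25]
  ]
}}

```text
time: 40.28
tool_pos: [0.3967, 0.269, 0.2597]
tool_rot: [3.016, -0.039, 1.682]
contact_force: [0.7, 0.3, -0.8]
opening: 0.023
grip_force: 0.0
```

Run:
```python
from h import *
o=robot.observe();print(o['time'],o['tool_pos'],o['contact_force'])
p=robot.read_camera('wrist');t=robot.read_camera('top')
a=np.asarray(p['pixels'])[:300];b=np.asarray(t['pixels'])[150:280,90:430]
b=cv2.resize(b,(560,214),interpolation=cv2.INTER_CUBIC)
cv2.imwrite('pics/fin.png',cv2.cvtColor(np.vstack([a,b]),cv2.COLOR_RGB2BGR))
for n,z in(('tray',0),('marker',.004),('forceps',.004),('spatula',.004)):
    print(n,[(round(q['p'],2),np.round(q['at']).tolist(),onz(p,q['at'],z,o).round(4)[:2].tolist()) for q in robot.tip_of(p,n)[:2]])
for n,z in(('tape',0),('timer',0),('dish',0),('black_marker',0)):
    print(n,[(round(q['p'],2),np.round(q['at']).tolist()) for q in robot.tip_of(t,n)[:1]])
```

```text
40.275 [0.396726   0.26900024 0.25967957] [ 0.73414077  0.27077228 -0.7862177 ]
tray [(0.77, [334.0, 174.0], [0.4882, 0.2879])]
marker [(0.85, [399.0, 176.0], [0.5666, 0.2924])]
forceps [(0.71, [338.0, 173.0], [0.4921, 0.2896])]
spatula [(0.76, [272.0, 178.0], [0.4162, 0.2773])]
tape [(0.77, [330.0, 249.0])]
timer [(0.66, [253.0, 241.0])]
dish [(0.57, [377.0, 263.0])]
black_marker [(0.69, [408.0, 252.0])]
```

View pics/fin.png

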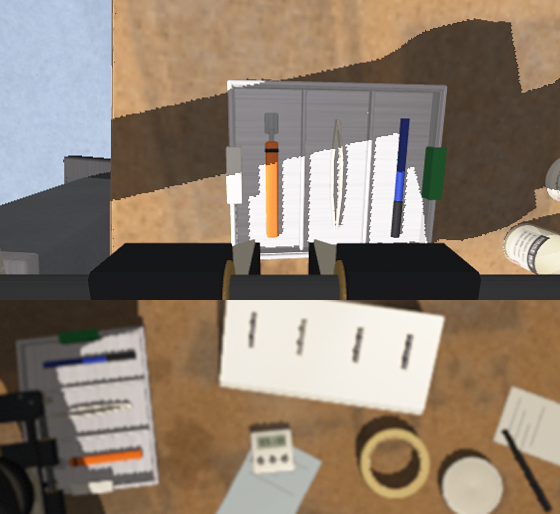

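All three instruments lie flat in their lanes: spatula at (272,178) beside the white clip, forceps at (338,173) in the middle, marker at (400,178) beside the green clip. The tape, timer, dish and black marker haven't moved.

```bash
python3 -c "
from cell import robot
print(robot.hand_in())"
```

```text
the job is handed in; nothing more can be done
None
```

The job is handed in at about 40 s: marker, forceps and spatula lie along their correct lanes and the other items look unmoved, though the fingertips briefly pressed the tray floor at about 48 N while laying the spatula and one joint read slightly below its 0.04 rad limit (0.0376) while I was tilting the hand.

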